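# Next sample on the balance, anti-static pen aimed at it

## Robot

A 7-joint arm with a two-finger parallel gripper is mounted at the origin on the work surface. World frame = base frame: x ahead of the robot, y to its left, z up, the work surface at z = 0. Lengths are in m, angles in rad, forces in N, time in s.
With the tool pointing down it reaches from about 0.425 to 0.925 m from the base axis. Payload 6.8 kg.
Tool frame: the origin (TCP) lies midway between the tips of the shut fingers; the grasp point (between the pads) lies r.grip_point_offset behind it (r.grip_point_offset is the distance from the TCP to the grasp point, in m); z points along the fingers, y is the direction in which the jaws open and shut (so a half turn about z gives the same grasp; the last joint's range is limited). The gripper opens to 85 mm and grips with 20 to 120 N. Pads are 22 mm wide; open, the fingers measure 114 mm over their backs; the gripper's body (76 mm by 85 mm) begins 54 mm behind the grasp point. The pads swing forward as they close: fully open they stand 13 mm farther back than shut.
Start: joints at [1.025, 0.477, 0.022, 1.555, -0.011, 1.109, -0.083], TCP at [0.286, -0.611, 0.231] pointing down, gripper open.
Joint ranges: [-2.96, 2.96], [-0.34, 2.1], [-1.41, 1.46], [0.24, 2.44], [-1.37, 4.51], [0.17, 1.92], [-2.96, 2.96]. Speed limits (rad/s): [2.39, 2.39, 3.14, 3.14, 3.14, 3.14, 3.14].

## Interface

Orientations are given as a rotation vector (axis times angle).
In Python, from bench import r gives the robot as it stands. The module is installed in compiled form; this text tells all that it offers.
- The arm moves only by the tool play_rows, never from a script. Its argument "deltas" is a list of rows, each a list of 3 entries, a list of its own where there are three numbers: the finger opening in mm, from 0 to 85.4, then the shift along the tool's x, y, z in mm, then the turn, a rotation vector about the tool's x, y, z in rad. A call has 1 to 8 rows; each row is the pose to reach, as a shift and turn from the pose measured when the call began, along the tool's axes at that moment; what a row does not reach only later rows make up. A row lasts 1/8 s, in which the tool goes at most 62.5 mm and 10.7 degrees, less where a joint would pass 70% of its speed; a pose out of reach is approached as far as the arm can. A call with a gripper value outside its range is refused whole. The fingers move at their own pace and stop on an object; "squeeze" is the grip in N (left out, the last holds). Time passes only in rows, so rows that repeat a pose let the fingers close. It gives the time, the measured TCP pose, the force and the opening at its end, in the units of the state.
- r.get_obs(): the state, without advancing time (a new reading comes with each control period).
- r.grab_frame(name): name is "scene" or "top" or "wrist"; returns (picture, depth): 480x640x3 uint8, red, green, blue; 480x640 float32, m along the optical axis (not along the pixel's ray), 0 where there is no reading.
- r.camera_model(name): a dict with "mtx" (3x3 intrinsics, pixels), "rvec" (rotation vector, rad) and "tvec" (3), from world to camera coordinates, as OpenCV has them; the wrist camera has in their place "T_tool_cam" (4x4, takes a point from camera to tool coordinates, whose origin is the TCP and whose axes are the flange's). Camera axes: x right, y down, z forward; pixel columns grow to the right and rows downward; lengths in m; the calibration is good to about 2 mm. A picture is of the moment at which its call begins: read the wrist's pose just before it. camera_model takes no time and is no camera call.
- r.hand_in(): hands the job in, once; it reports no verdict.
The state is a dict: "clock": time; "joints": joint angles; "qvel": joint speeds; "tau": joint torques, N m; "tcp_pos": TCP position; "orientation": TCP orientation; "contact_force": force on the tool from outside, world axes, zero at the start; "moment": the same for the moment, N m; "grip_width": finger opening in m.
Only numpy, scipy, OpenCV 4.12 (cv2) and the standard library are available. Lean on these libraries where they do the work, as an engineer would, in place of code of your own. Each camera call takes 0.05 s, during which the arm holds its last target. There are 200 camera calls.

## Task

The tall jar on the balance has been weighed and the low jar on the white plate is next: swap the two, so that the low jar stands in the middle of the balance's pan and the tall jar in the middle of the plate, both upright and let go. Then draw the anti-static pen out of the stand and hold it in the air, slanting about half-way between upright and level, its nose pointing down at the low jar on the pan from a few centimetres (about 4 cm) away, touching nothing but the gripper; finish while holding it still there. Never touch a jar with the pen, and leave the brush and everything else on the bench as it is.

Things in the scene. Friction and masses are not known exactly. Their poses are not given: they have to be found in the camera images.
- pan (a point): Centre of the top face of the balance's round steel pan (diameter 120 mm, fixed, does not give). The balance is a fixed white bench balance; the pan's top is 75 mm above the bench. Its housing (52 mm high) reaches 115 mm from the pan's centre along -x of this frame (the display side), 85 mm along +x and 90 mm to each side (y). The z axis is up. At the start the tall jar stands on the pan.
- plate_top (a point): Centre of the top face of the fixed round white porcelain plate, diameter 140 mm, 10 mm thick, lying on the bench, with a ring of small dark holes. z up. At the start the low jar stands on it.
- mat: Fixed thin cork mat, 90 x 90 mm, 3 mm thick, always empty at the start: a place where a jar can be set down meanwhile. Origin at the centre of its underside, on the bench.
- tall_center (a point): Centre (half-way up, on the axis) of the tall amber glass jar with a white cap: 90 mm high, 42 mm in diameter, about 0.1 kg, loose; z along its axis, up.
- low_center (a point): Centre (half-way up, on the axis) of the low, wide amber glass jar with a white cap: 50 mm high, 54 mm in diameter, about 0.1 kg, loose; z along its axis, up.
- tall_jar: The tall jar; origin at the centre of its underside.
- low_jar: The low jar; origin at the centre of its underside.
- balance: The balance; origin on the bench under the pan's centre, axes as for pan.
- stand: Fixed aluminium stand, a block 70 mm (x) by 150 mm (y) and 60 mm high, origin at the centre of its underside. Two upright blind holes, 50 mm deep: the one at y = -40 mm holds the pen, the one at y = +40 mm the brush.
- pen_hole (a point): Centre of the mouth of the pen's hole (26 mm wide, 50 mm deep), on top of the stand, 60 mm above the bench.
- pen_center (a point): Middle of the anti-static pen: a smooth round grey rod 160 mm long and 24 mm in diameter, its lowest 25 mm tapering to a 12 mm nose, about 0.06 kg, loose. It stands nose down in the stand, so that its upper 110 mm stick out; its flat tail is 170 mm above the bench. This point lies 80 mm from either end; z runs along the pen from nose to tail (up at the start).
- pen_nose (a point): Tip of the pen's nose, 80 mm from the pen's middle; the pen points along -z of this frame.
- pen: The pen; origin at the nose tip, axes as for pen_nose.
- brush: Dusting brush standing beside the pen in the stand's other hole: wooden handle 18 mm thick in the hole, grey bristles up, 120 mm long, its top 130 mm above the bench. Leave alone. Origin at its lower end.
- weight: Steel check weight with a knob, 30 mm in diameter, 46 mm high; origin under it. Leave alone.
- pot: Small white open pot, 40 mm in diameter, 30 mm high; origin under it. Leave alone.
- tape: Roll of paper tape lying flat, 72 mm in diameter, 19 mm high; origin under its centre. Leave alone.
- blower: Grey blower bulb standing nozzle up, 56 mm in diameter, 100 mm high; origin under it. Leave alone.
- marker: White and black marker pen lying along its x axis, 130 mm long, 14 mm thick; origin under its middle. Leave alone.
Mind the look-alikes: they are no part of the job. Leave any pink look-alike of the tall_jar alone. What is shaped like the stand but pink is not meant.

How it is judged:
On the way, in this order (a step that is already met when the one before it is completed fails the run):
1. the low jar stands upright in the middle of the pan and the tall jar in the middle of the plate, both let go (horizontal distance between low_center and pan below 0.03 m and z of low_center in the frame of pan between 0.018 and 0.032 m and angle between each of low_center, tall_center's own z axis and vertical below 0.1 rad and horizontal distance between tall_center and plate_top below 0.03 m and z of tall_center in the frame of plate_top between 0.038 and 0.052 m and contact force between each of low_jar, tall_jar and the fingers below 0.1 N), for 0.3 s.
2. the pen is drawn right out of the stand and held clear above it (contact force between pen and the fingers above 0.5 N and z of pen_nose in the frame of pen_hole above 0.01 m), for 0.1 s.
At the end, for the whole second after the job is handed in: Low jar upright on the pan, tall jar upright on the plate, each within 30 mm of the middle, released. Gripper holds the pen still, leaning 29 to 62 deg from upright, nose over 105 mm up, low jar centre within 25 mm of its line and 35 to 120 mm ahead; pen touches no stand, balance or jar (all of step 1 and contact force between pen and the fingers above 0.5 N and angle between pen_nose's own z axis and vertical between 0.5 and 1.08 rad and x of low_center in the frame of pen_nose between -0.025 and 0.025 m and y of low_center in the frame of pen_nose between -0.025 and 0.025 m and z of low_center in the frame of pen_nose between -0.12 and -0.035 m and height (world z) of pen_nose above 0.105 m and linear speed of pen below 0.03 m/s and linear speed of each of low_jar, tall_jar below 0.02 m/s and contact force between pen and stand below 0.1 N and contact force between pen and balance below 0.1 N and contact force between pen and low_jar below 0.1 N and contact force between pen and tall_jar below 0.1 N); the arm keeps its last pose, push and grip.
It fails at once if the pen touches a jar (contact force between pen and low_jar above 0.3 N or contact force between pen and tall_jar above 0.3 N).
It fails at once if a jar is tipped over (angle between any of low_center, tall_center's own z axis and vertical above 0.7 rad).
It fails at once if the brush is drawn out or another thing on the bench is shifted by more than 30 mm (distance of any of weight, pot, tape, blower, marker, brush from where it was at the start of the episode above 0.03 m).
It fails at once if another thing on the bench is tipped over (angle between any of weight, pot, tape, blower, marker's own z axis and vertical above 0.7 rad).
It also fails if it takes over 72 s, if anything falls off the work surface, if the arm or the gripper's body presses on something with over 40 N, if the wrist force passes 120 N, or if a joint passes its speed limit or range.

## Working session

There is one attempt and no reset: what is moved stays moved. The work goes in short steps, Python scripts to look and compute and a tool call to move; the robot and the scene stay as the last step left them, time stands still between calls to the robot, and variables do not carry over. Pictures are saved under pics/ and viewed, about 8 in all and at most 12, crops included, and the job is handed in when it is done.

Besides the shell and the picture viewer there is one more tool, called as name([rows], argument=value, ...), one row to a line, values as JSON. play_rows: Moves the arm, as the interface text tells. Its arguments: {"type":"object","properties":{"deltas":{"type":"array"},"squeeze":{"type":"number"}},"required":["deltas"]}

```bash
mkdir -p pics; python3 - <<'E'
from bench import r
import cv2,numpy as np
o=r.get_obs();print({k:np.round(v,3) for k,v in o.items()});print(r.grip_point_offset)
for n in("scene","top"):
    p,d=r.grab_frame(n);cv2.imwrite(f"pics/{n}0.png",p[:,:,::-1]);np.savez(f"{n}0.npz",p=p,d=d)
    m=r.camera_model(n);print(n,m)
print(r.camera_model("wrist"))
E
```

```text
{'clock': np.float64(0.0), 'joints': array([ 1.025,  0.478,  0.022,  1.556, -0.011,  1.109, -0.083]), 'qvel': array([ 0.   ,  0.001, -0.002,  0.   ,  0.001, -0.001,  0.001]), 'tau': array([-1.0000e-03, -5.9646e+01,  1.6080e+00, -2.8120e+01,  1.2000e-02,
        9.0000e-03,  0.0000e+00]), 'tcp_pos': array([ 0.286, -0.611,  0.23 ]), 'orientation': array([-3.065e+00, -6.820e-01,  1.000e-03]), 'contact_force': array([-0.552,  0.093, -0.845]), 'moment': array([-0.027,  0.005, -0.003]), 'grip_width': np.float64(0.085)}
0.0187
scene {'mtx': array([[565.36971113,   0.        , 323.65596722],
       [  0.        , 565.36971113, 236.12770197],
       [  0.        ,   0.        ,   1.        ]]), 'rvec': array([ 2.2401463 ,  1.08231743, -0.38733857]), 'tvec': array([-0.31291182, -0.25058932,  1.47067733])}
top {'mtx': array([[492.6052329 ,   0.        , 318.37049923],
       [  0.        , 492.6052329 , 238.95728684],
       [  0.        ,   0.        ,   1.        ]]), 'rvec': array([ 2.18543289, -2.20455234,  0.06605991]), 'tvec': array([4.32211610e-04, 5.27366297e-01, 1.17395108e+00])}
{'mtx': array([[403.03127941,   0.        , 320.3003318 ],
       [  0.        , 403.03127941, 241.84894475],
       [  0.        ,   0.        ,   1.        ]]), 'T_tool_cam': array([[-7.09832769e-04, -9.52462915e-01, -3.04653725e-01,
         7.88243677e-02],
       [ 9.99999619e-01, -5.21267802e-04, -7.00284392e-04,
        -6.29869144e-04],
       [ 5.08188735e-04, -3.04654106e-01,  9.52462922e-01,
        -1.43446523e-01],
       [ 0.00000000e+00,  0.00000000e+00,  0.00000000e+00,
         1.00000000e+00]])}
```

View pics/top0.png

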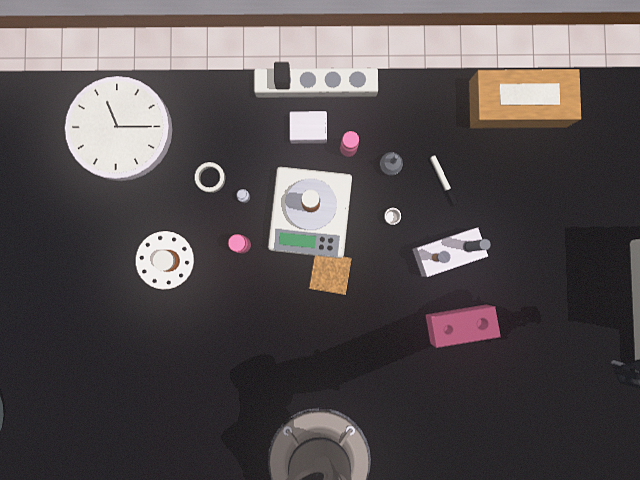

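View pics/scene0.png

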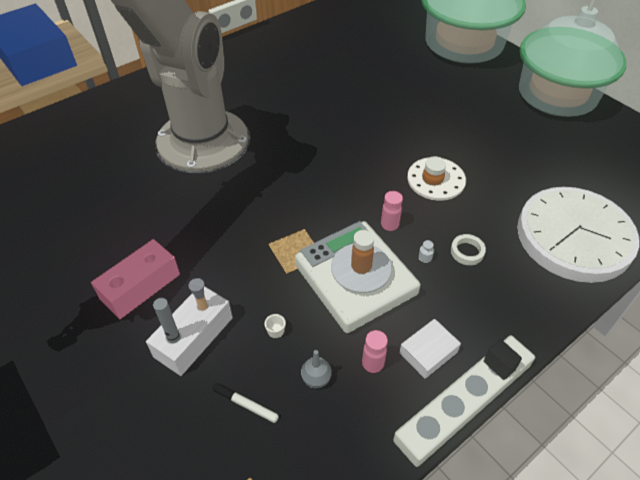

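The top view shows the low jar on the plate at (163,260), the tall jar on the pan at (310,200), the mat at (330,275), the pen's tail at (484,244) and the brush at (442,257). The scene view agrees. The pink jars and the pink block are decoys. Next I measure positions.

```bash
cat > h.py <<'E'
import numpy as np,cv2
from bench import r
from scipy.spatial.transform import Rotation as R
def cam(n):
    m=r.camera_model(n)
    if n=="wrist":
        o=r.get_obs();T=np.eye(4);T[:3,:3]=R.from_rotvec(o["orientation"]).as_matrix();T[:3,3]=o["tcp_pos"]
        T=T@m["T_tool_cam"];return m["mtx"],T[:3,:3],T[:3,3]
    A=cv2.Rodrigues(m["rvec"])[0];return m["mtx"],A.T,-A.T@m["tvec"]
def world(d,c):
    K,A,t=c;v,u=np.indices(d.shape)
    q=np.stack([(u-K[0,2])/K[0,0]*d,(v-K[1,2])/K[1,1]*d,d],-1)
    W=q@A.T+t;W[d==0]=np.nan;return W
def ray(uv,z,c):
    K,A,t=c;k=A@np.array([(uv[0]-K[0,2])/K[0,0],(uv[1]-K[1,2])/K[1,1],1]);return t+k*(z-t[2])/k[2]
def blob(mask,box,z,c,show=""):
    u0,v0,u1,v1=box;m=np.zeros(mask.shape,np.uint8);m[v0:v1,u0:u1]=mask[v0:v1,u0:u1]
    cs=cv2.findContours(m,cv2.RETR_EXTERNAL,cv2.CHAIN_APPROX_NONE)[0];k=max(cs,key=cv2.contourArea)
    P=np.array([ray(p[0],z,c) for p in k])[:,:2].astype(np.float32)
    (x,y),rad=cv2.minEnclosingCircle(P);b=cv2.minAreaRect(P)
    print(show,"circ",np.round([x,y,2*rad],4),"rect",np.round(b[0],4),np.round(b[1],4),round(b[2],1));return P
E
python3 - <<'E'
from h import *
z=np.load("top0.npz");p,d=z["p"],z["d"];c=cam("top");W=world(d,c);H=W[...,2]
hsv=cv2.cvtColor(p,cv2.COLOR_RGB2HSV);br=(hsv[...,2]>100)
band=lambda a,b:((H>a)&(H<b)).astype(np.uint8)
for n,u,v in [("lowcap",163,260),("tallcap",310,200),("plate",145,262),("pan",325,220),("mat",330,275),("stand",464,250),("pen",484,244),("brush",442,257)]: print(n,np.round(W[v,u],4))
blob(band(.052,.075),(130,230,200,290),.06,c,"lowcap")
blob(band(.15,.18),(280,170,340,230),.165,c,"tallcap")
blob(band(.005,.09)*br,(130,225,200,295),.01,c,"plate")
blob(band(.067,.085),(270,160,360,240),.075,c,"pan")
blob(((hsv[...,0]>8)&(hsv[...,0]<25)&(hsv[...,1]>90)&(H<.02)).astype(np.uint8),(300,245,360,300),.003,c,"mat")
blob(band(.052,.072),(400,220,500,285),.06,c,"stand")
blob(band(.16,.18),(460,230,500,260),.17,c,"pen")
blob(band(.12,.14),(430,240,470,270),.13,c,"brush")
blob(band(.045,.058),(260,160,360,260),.052,c,"housing")
E
```

```text
lowcap [0.4792 0.3569 0.0566]
tallcap [0.6018 0.0135 0.1644]
plate [0.4755 0.4141 0.0116]
pan [ 0.5674 -0.0195  0.075 ]
mat [ 0.4401 -0.0317  0.0028]
stand [ 0.4963 -0.342   0.0592]
pen [ 0.5051 -0.3516  0.1684]
brush [ 0.4793 -0.2725  0.1294]
lowcap circ [0.48   0.355  0.0496] rect [0.4803 0.3547] [0.0486 0.0439] 89.5
tallcap circ [0.6062 0.013  0.0392] rect [0.606  0.0124] [0.036  0.0384] 89.6
plate circ [0.4809 0.3682 0.1409] rect [0.4814 0.3678] [0.1377 0.1375] 0.3
pan circ [0.606  0.0135 0.1201] rect [0.606  0.0135] [0.1175 0.1174] 44.5
mat circ [ 0.4451 -0.0318  0.1255] rect [ 0.4455 -0.0314] [0.091 0.092] 79.8
stand circ [ 0.4932 -0.3139  0.1642] rect [ 0.4935 -0.3134] [0.0702 0.152 ] 18.3
pen circ [ 0.5061 -0.3509  0.0258] rect [ 0.5058 -0.3511] [0.0225 0.0247] 17.8
brush circ [ 0.481  -0.2762  0.0281] rect [ 0.4814 -0.2768] [0.0261 0.0262] 88.7
housing circ [0.5907 0.0152 0.2583] rect [0.5906 0.0152] [0.1786 0.1986] 83.3
```

play_rows([
  [85, [20, -15, -25], [0, 0, 0.055]],
  [85, [60, -46, -50], [0, 0, 0.11]],
  [85, [105, -81, -50], [0, 0, 0.165]],
  [85, [150, -116, -50], [0, 0, 0.22]],
  [85, [195, -151, -50], [0, 0, 0.275]],
  [85, [240, -186, -50], [0, 0, 0.33]],
  [85, [285, -221, -50], [0, 0, 0.385]],
  [85, [325, -252, -50], [0, 0, 0.438]],
], squeeze=30)

```text
clock: 1.1
tcp_pos: [0.474, -0.2427, 0.2806]
orientation: [-3.14, 0.002, 0.002]
contact_force: [0.5, -0.0, 0.3]
grip_width: 0.0851
```

```bash
cat > to.py <<'E'
import sys
from h import *
# to.py x y z [yaw]: print delta in tool axes to a tool-down target
o=r.get_obs();A=R.from_rotvec(o["orientation"]);t=np.array(list(map(float,sys.argv[1:4])))
B=R.from_euler("z",float(sys.argv[4]) if len(sys.argv)>4 else 0)*R.from_euler("x",np.pi)
print("t",round(o["clock"],2),"tcp",np.round(o["tcp_pos"],4),"F",np.round(o["contact_force"],1),"w",round(o["grip_width"],4),"j",np.round(o["joints"],2))
print("shift mm",np.round(A.inv().apply(t-o["tcp_pos"])*1000,1),"turn",np.round((A.inv()*B).as_rotvec(),4))
E
python3 to.py 0.606 0.013 0.2
```

```text
t 1.1 tcp [ 0.474  -0.2427  0.2806] F [ 0.5 -0.   0.3] w 0.0851 j [ 0.45  0.2  -0.11  1.83  0.02  1.11 -1.24]
shift mm [ 131.8 -255.7   80.9] turn [-0.0017  0.0011 -0.0011]
```

play_rows([
  [85, [24, -46, 0], [0, 0, 0]],
  [85, [50, -97, 0], [0, 0, 0]],
  [85, [76, -148, 0], [0, 0, 0]],
  [85, [102, -199, 0], [0, 0, 0]],
  [85, [123, -240, 0], [0, 0, 0]],
  [85, [132, -256, 20], [-0.002, 0.001, -0.001]],
  [85, [132, -256, 50], [-0.002, 0.001, -0.001]],
  [85, [132, -256, 80], [-0.002, 0.001, -0.001]],
])

```text
clock: 2.1
tcp_pos: [0.6054, 0.0122, 0.1987]
orientation: [3.14, -0.001, -0.003]
contact_force: [0.3, -0.2, -0.1]
grip_width: 0.0851
```

```bash
python3 to.py 0.606 0.013 0.11; python3 - <<'E'
from h import *
p,d=r.grab_frame("wrist");c=cam("wrist");cv2.imwrite("pics/w1.png",p[:,:,::-1])
W=world(d,c);m=((W[...,2]>.155)&(W[...,2]<.172)).astype(np.uint8)
m[np.linalg.norm(W[...,:2]-[.606,.013],axis=-1)>.035]=0
blob(m,(0,0,640,480),.165,c,"tallcap")
m=((W[...,2]>.07)&(W[...,2]<.08)).astype(np.uint8);blob(m,(0,0,640,480),.075,c,"pan")
E
```

```text
t 2.1 tcp [0.6054 0.0122 0.1987] F [ 0.3 -0.2 -0.1] w 0.0851 j [ 0.06  0.41 -0.25  1.75  0.12  1.   -1.8 ]
shift mm [ 0.8 -0.9 88.7] turn [ 0.0013  0.0018 -0.0007]
tallcap circ [0.6061 0.0144 0.0391] rect [0.606  0.0145] [0.0368 0.0384] 89.9
pan circ [0.6033 0.0152 0.1176] rect [0.6058 0.0149] [0.1167 0.1115] 88.9
```

View pics/w1.png

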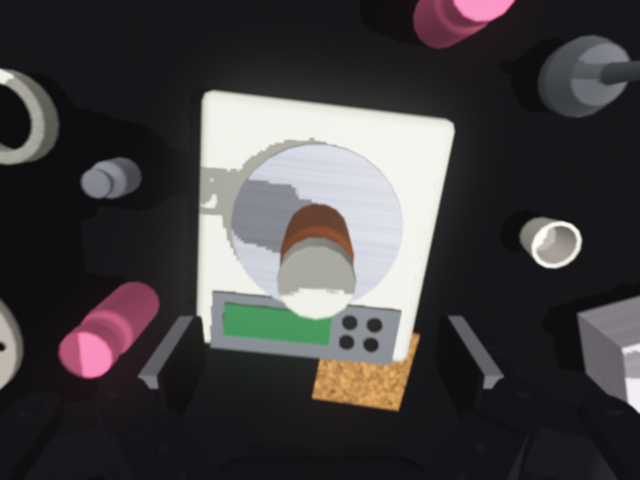

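The wrist view shows the tall jar's cap at (316,275), midway between the fingers, and its position agrees with the top camera. I descend and grip.

play_rows([
  [85, [1, -1, 25], [0, 0, 0]],
  [85, [1, -1, 55], [0, 0, 0]],
  [85, [1, -1, 80], [0, 0, 0]],
  [85, [1, -1, 89], [0, 0, 0]],
  [38, [1, -1, 89], [0, 0, 0]],
  [38, [1, -1, 89], [0, 0, 0]],
  [38, [1, -1, 89], [0, 0, 0]],
  [38, [1, -1, 89], [0, 0, 0]],
])

```text
clock: 3.15
tcp_pos: [0.6039, 0.0128, 0.1067]
orientation: [3.14, -0.001, -0.01]
contact_force: [-0.4, 0.9, 5.9]
grip_width: 0.0408
```

play_rows([
  [38, [0, 0, 0], [0, 0, 0]],
  [38, [0, 0, 0], [0, 0, 0]],
  [38, [0, 0, -15], [0, 0, 0]],
  [38, [0, 0, -40], [0, 0, 0]],
  [38, [0, 0, -60], [0, 0, 0]],
])

```text
clock: 3.78
tcp_pos: [0.6045, 0.0129, 0.1684]
orientation: [3.14, -0.001, -0.008]
contact_force: [-0.3, 0.7, -0.8]
grip_width: 0.041
```

```bash
python3 to.py 0.4455 -0.0315 0.042
```

```text
t 3.77 tcp [0.6045 0.0129 0.1684] F [-0.3  0.7 -0.8] w 0.041 j [ 0.06  0.44 -0.24  1.77  0.13  0.95 -1.81]
shift mm [-158.3   44.3  127.3] turn [ 0.0015  0.0054 -0.0008]
```

play_rows([
  [38, [-25, 7, -10], [0, 0.002, 0]],
  [38, [-65, 18, -10], [0, 0.005, 0]],
  [38, [-105, 29, -10], [0.001, 0.005, 0]],
  [38, [-140, 39, 0], [0.001, 0.005, 0]],
  [38, [-158, 44, 20], [0.001, 0.005, 0]],
  [38, [-158, 44, 50], [0.001, 0.005, 0]],
  [38, [-158, 44, 80], [0.001, 0.005, 0]],
  [38, [-158, 44, 100], [0.001, 0.005, 0]],
])

```text
clock: 4.78
tcp_pos: [0.4459, -0.0312, 0.0689]
orientation: [3.141, -0.001, -0.001]
contact_force: [-0.6, 0.2, -0.8]
grip_width: 0.0408
```

```bash
python3 to.py 0.4455 -0.0315 0.036
```

```text
t 4.78 tcp [ 0.4459 -0.0312  0.0689] F [-0.6  0.2 -0.8] w 0.0408 j [ 0.13  0.37 -0.24  2.21  0.15  0.58 -1.79]
shift mm [-0.3  0.3 32.9] turn [ 0.0006  0.0006 -0.0009]
```

play_rows([
  [38, [0, 0, 15], [0, 0, 0]],
  [38, [0, 0, 25], [0, 0, 0]],
  [38, [0, 0, 31], [0, 0, 0]],
  [38, [0, 0, 33], [0, 0, 0]],
  [38, [0, 0, 33], [0, 0, 0]],
])

```text
clock: 5.4
tcp_pos: [0.4461, -0.0312, 0.0361]
orientation: [3.141, -0.001, -0.0]
contact_force: [-0.2, -1.1, -1.0]
grip_width: 0.0408
```

play_rows([
  [38, [0, 0, 1], [0, 0, 0]],
  [38, [0, 0, 2], [0, 0, 0]],
  [38, [0, 0, 2], [0, 0, 0]],
])

```text
clock: 5.78
tcp_pos: [0.4466, -0.0312, 0.0346]
orientation: [3.141, -0.001, 0.001]
contact_force: [-0.6, -0.4, 4.0]
grip_width: 0.041
```

play_rows([
  [55, [0, 0, 0], [0, 0, 0]],
  [85, [0, 0, 0], [0, 0, 0]],
  [85, [0, 0, 0], [0, 0, 0]],
  [85, [0, 0, -10], [0, 0, 0]],
  [85, [0, 0, -45], [0, 0, 0]],
  [85, [0, 0, -95], [0, 0, 0]],
  [85, [0, 0, -140], [0, 0, 0]],
  [85, [0, 0, -160], [0, 0, 0]],
])

```text
clock: 6.78
tcp_pos: [0.4475, -0.031, 0.1979]
orientation: [3.141, -0.002, 0.008]
contact_force: [-0.4, -0.2, 0.0]
grip_width: 0.085
```

```bash
python3 to.py 0.480 0.355 0.10; python3 - <<'E'
from h import *
p,d=r.grab_frame("top");c=cam("top");W=world(d,c);H=W[...,2]
cv2.imwrite("pics/t2.png",p[100:400,100:500,::-1])
m=((H>.085)&(H<.1)).astype(np.uint8)
blob(m,(290,240,370,310),.093,c,"tall on mat")
E
```

```text
t 6.78 tcp [ 0.4475 -0.031   0.1979] F [-0.4 -0.2  0. ] w 0.085 j [ 0.18  0.16 -0.28  2.1   0.06  0.89 -1.7 ]
shift mm [  31.6 -386.1   97.8] turn [ 0.0009 -0.0053 -0.001 ]Traceback (most recent call last):
  File "<stdin>", line 5, in <module>
  File "h.py", line 18, in blob
    cs=cv2.findContours(m,cv2.RETR_EXTERNAL,cv2.CHAIN_APPROX_NONE)[0];k=max(cs,key=cv2.contourArea)
                                                                        ~~~^^^^^^^^^^^^^^^^^^^^^^^^
ValueError: max() iterable argument is empty
```

play_rows([
  [85, [3, -40, 0], [0, -0.002, 0]],
  [85, [8, -95, 0], [0, -0.005, 0]],
  [85, [12, -150, 0], [0, -0.005, 0]],
  [85, [17, -205, 0], [0, -0.005, 0]],
  [85, [21, -260, 0], [0, -0.005, 0]],
  [85, [26, -315, 0], [0, -0.005, 0]],
  [85, [30, -365, 15], [0, -0.005, 0]],
  [85, [32, -386, 45], [0, -0.005, 0]],
])

```text
clock: 7.82
tcp_pos: [0.4808, 0.3593, 0.1547]
orientation: [-3.139, -0.004, -0.006]
contact_force: [0.3, -0.4, -0.4]
grip_width: 0.0854
```

```bash
python3 - <<'E'
from h import *
p,d=r.grab_frame("top");c=cam("top");W=world(d,c);H=W[...,2]
blob(((H>.083)&(H<.105)).astype(np.uint8),(290,240,370,310),.093,c,"tall on mat")
p,d=r.grab_frame("wrist");c=cam("wrist");W=world(d,c)
m=((W[...,2]>.054)&(W[...,2]<.068)).astype(np.uint8)
m[np.linalg.norm(W[...,:2]-[.48,.355],axis=-1)>.04]=0
blob(m,(0,0,640,480),.06,c,"lowcap")
E
python3 to.py 0.480 0.355 0.018
```

```text
tall on mat circ [ 0.4502 -0.0313  0.0379] rect [ 0.4507 -0.0316] [0.036  0.0359] 89.5
lowcap circ [0.4794 0.356  0.0495] rect [0.4795 0.3559] [0.049  0.0473] 0.1
t 7.92 tcp [0.4785 0.3564 0.151 ] F [-0.2 -1.2  0. ] w 0.0851 j [-0.41  0.47 -0.43  1.8   0.24  0.93 -2.52]
shift mm [  1.9   1.  133. ] turn [0.0029 0.0027 0.003 ]
```

play_rows([
  [85, [1, 0.5, 30], [0.002, 0.002, 0.002]],
  [85, [1, 0.5, 75], [0.003, 0.003, 0.003]],
  [85, [1, 0.5, 110], [0.003, 0.003, 0.003]],
  [85, [1, 0.5, 130], [0.003, 0.003, 0.003]],
  [85, [1, 0.5, 133], [0.003, 0.003, 0.003]],
  [50, [1, 0.5, 133], [0.003, 0.003, 0.003]],
  [50, [1, 0.5, 133], [0.003, 0.003, 0.003]],
  [50, [1, 0.5, 133], [0.003, 0.003, 0.003]],
])

```text
clock: 8.93
tcp_pos: [0.48, 0.3563, 0.0199]
orientation: [-3.14, -0.0, -0.004]
contact_force: [-1.0, -0.6, 5.6]
grip_width: 0.0519
```

play_rows([
  [50, [0, 0, 0], [0, 0, 0]],
  [50, [0, 0, -15], [0, 0, 0]],
  [50, [0, 0, -45], [0, 0, 0]],
  [50, [0, 0, -85], [0, 0, 0]],
  [50, [0, 0, -120], [0, 0, 0]],
  [50, [0, 0, -140], [0, 0, 0]],
  [50, [0, 0, -142], [0, 0, 0]],
])

```text
clock: 9.8
tcp_pos: [0.4802, 0.3566, 0.1635]
orientation: [-3.138, 0.0, -0.008]
contact_force: [-0.0, 0.2, -0.4]
grip_width: 0.0519
```

```bash
python3 to.py 0.606 0.013 0.16
```

```text
t 9.8 tcp [0.4802 0.3566 0.1635] F [-0.   0.2 -0.4] w 0.0519 j [-0.41  0.46 -0.44  1.79  0.24  0.94 -2.52]
shift mm [125.8 343.6   3. ] turn [-0.0032 -0.0049 -0.    ]
```

play_rows([
  [50, [15, 40, 0], [0, -0.002, 0]],
  [50, [33, 90, 0], [-0.003, -0.005, 0]],
  [50, [52, 142, 0], [-0.003, -0.005, 0]],
  [50, [71, 194, 0], [-0.003, -0.005, 0]],
  [50, [90, 246, 0], [-0.003, -0.005, 0]],
  [50, [109, 298, 0], [-0.003, -0.005, 0]],
  [50, [122, 334, 0], [-0.003, -0.005, 0]],
  [50, [126, 344, 0], [-0.003, -0.005, 0]],
])

```text
clock: 10.8
tcp_pos: [0.6058, 0.0087, 0.1611]
orientation: [3.14, -0.008, -0.005]
contact_force: [-0.5, 1.5, -1.1]
grip_width: 0.0519
```

```bash
python3 to.py 0.606 0.0135 0.086
```

```text
t 10.8 tcp [0.6058 0.0087 0.1611] F [-0.5  1.5 -1.1] w 0.0519 j [ 0.15  0.46 -0.35  1.77  0.19  0.94 -1.86]
shift mm [ 0.4 -4.9 75.1] turn [ 0.0013  0.003  -0.0049]
```

play_rows([
  [50, [0, -4, 15], [0, 0.003, -0.005]],
  [50, [0, -4.5, 35], [0.001, 0.003, -0.005]],
  [50, [0, -4.5, 55], [0.001, 0.003, -0.005]],
  [50, [0, -4.5, 68], [0.001, 0.003, -0.005]],
  [50, [0, -4.5, 73], [0.001, 0.003, -0.005]],
  [50, [0, -4.5, 75], [0.001, 0.003, -0.005]],
  [50, [0, -4.5, 75], [0.001, 0.003, -0.005]],
])

```text
clock: 11.68
tcp_pos: [0.606, 0.0131, 0.0865]
orientation: [3.141, -0.0, 0.001]
contact_force: [0.7, -0.3, 0.1]
grip_width: 0.0516
```

play_rows([
  [50, [0, 0, 1], [0, 0, 0]],
  [50, [0, 0, 2], [0, 0, 0]],
  [50, [0, 0, 2], [0, 0, 0]],
])

```text
clock: 12.05
tcp_pos: [0.6064, 0.0131, 0.085]
orientation: [3.141, -0.0, 0.003]
contact_force: [-0.7, -1.2, 1.6]
grip_width: 0.0517
```

play_rows([
  [65, [0, 0, 0], [0, 0, 0]],
  [85, [0, 0, 0], [0, 0, 0]],
  [85, [0, 0, 0], [0, 0, 0]],
  [85, [0, 0, -10], [0, 0, 0]],
  [85, [0, 0, -40], [0, 0, 0]],
  [85, [0, 0, -75], [0, 0, 0]],
  [85, [0, 0, -100], [0, 0, 0]],
  [85, [0, 0, -110], [0, 0, 0]],
])

```text
clock: 13.05
tcp_pos: [0.6071, 0.0133, 0.1972]
orientation: [3.141, -0.0, 0.008]
contact_force: [0.1, -0.3, 0.1]
grip_width: 0.085
```

```bash
python3 to.py 0.4501 -0.0315 0.036;python3 to.py 0.4501 -0.0315 0.16
```

```text
t 13.05 tcp [0.6071 0.0133 0.1972] F [ 0.1 -0.3  0.1] w 0.085 j [ 0.15  0.42 -0.36  1.74  0.17  1.   -1.84]
shift mm [-157.8   44.8  160.5] turn [ 0.0001 -0.0049 -0.0003]
t 13.05 tcp [0.6071 0.0133 0.1972] F [ 0.1 -0.3  0.1] w 0.085 j [ 0.15  0.42 -0.36  1.74  0.17  1.   -1.84]
shift mm [-157.2   44.8   36.5] turn [ 0.0001 -0.0049 -0.0003]
```

play_rows([
  [85, [-35, 10, 0], [0, -0.002, 0]],
  [85, [-85, 24, 0], [0, -0.005, 0]],
  [85, [-130, 37, 0], [0, -0.005, 0]],
  [85, [-157, 45, 0], [0, -0.005, 0]],
  [85, [-158, 45, 15], [0, -0.005, 0]],
  [85, [-158, 45, 45], [0, -0.005, 0]],
  [85, [-158, 45, 80], [0, -0.005, 0]],
  [85, [-158, 45, 90], [0, -0.005, 0]],
])

```text
clock: 14.05
tcp_pos: [0.4485, -0.0312, 0.1041]
orientation: [-3.141, -0.001, 0.007]
contact_force: [0.1, 0.2, -0.3]
grip_width: 0.0852
```

```bash
python3 to.py 0.4500 -0.0315 0.036
```

```text
t 14.05 tcp [ 0.4485 -0.0312  0.1041] F [ 0.1  0.2 -0.3] w 0.0852 j [ 0.25  0.32 -0.36  2.17  0.18  0.69 -1.81]
shift mm [ 1.8  0.3 68.1] turn [-0.0006  0.0042  0.0006]
```

play_rows([
  [85, [1, 0, 20], [0, 0.002, 0]],
  [85, [2, 0, 45], [0, 0.004, 0]],
  [85, [2, 0, 62], [0, 0.004, 0]],
  [85, [2, 0, 68], [0, 0.004, 0]],
  [38, [2, 0, 68], [0, 0.004, 0]],
  [38, [2, 0, 68], [0, 0.004, 0]],
  [38, [2, 0, 68], [0, 0.004, 0]],
  [38, [2, 0, 68], [0, 0.004, 0]],
])

```text
clock: 15.05
tcp_pos: [0.451, -0.031, 0.037]
orientation: [-3.141, -0.001, -0.003]
contact_force: [-0.3, 0.4, 6.8]
grip_width: 0.0408
```

play_rows([
  [38, [0, 0, 0], [0, 0, 0]],
  [38, [0, 0, 0], [0, 0, 0]],
  [38, [0, 0, -15], [0, 0, 0]],
  [38, [0, 0, -45], [0, 0, 0]],
  [38, [0, 0, -85], [0, 0, 0]],
  [38, [0, 0, -120], [0, 0, 0]],
  [38, [0, 0, -140], [0, 0, 0]],
  [38, [0, 0, -142], [0, 0, 0]],
])

```text
clock: 16.05
tcp_pos: [0.4516, -0.0312, 0.1808]
orientation: [-3.141, -0.001, -0.008]
contact_force: [-0.6, -0.3, -1.8]
grip_width: 0.0411
```

```bash
python3 to.py 0.481 0.368 0.15; python3 to.py 0.481 0.368 0.043
```

```text
t 16.05 tcp [ 0.4516 -0.0312  0.1808] F [-0.6 -0.3 -1.8] w 0.0411 j [ 0.29  0.2  -0.4   2.1   0.1   0.86 -1.74]
shift mm [  29.4 -399.1   31.1] turn [-0.0002 -0.005   0.0004]
t 16.05 tcp [ 0.4516 -0.0312  0.1808] F [-0.6 -0.3 -1.8] w 0.0411 j [ 0.29  0.2  -0.4   2.1   0.1   0.86 -1.74]
shift mm [  28.8 -399.1  138.1] turn [-0.0002 -0.005   0.0004]
```

play_rows([
  [38, [2, -35, 0], [0, -0.002, 0]],
  [38, [6, -85, 0], [0, -0.005, 0]],
  [38, [10, -140, 0], [0, -0.005, 0]],
  [38, [14, -195, 0], [0, -0.005, 0]],
  [38, [18, -250, 0], [0, -0.005, 0]],
  [38, [22, -305, 0], [0, -0.005, 0]],
  [38, [26, -355, 0], [0, -0.005, 0]],
  [38, [29, -390, 0], [0, -0.005, 0]],
])

```text
clock: 17.05
tcp_pos: [0.4793, 0.3611, 0.1799]
orientation: [-3.142, -0.004, 0.003]
contact_force: [-0.4, -0.0, -1.0]
grip_width: 0.0409
```

```bash
python3 to.py 0.481 0.368 0.045
```

```text
t 17.05 tcp [0.4793 0.3611 0.1799] F [-0.4 -0.  -1. ] w 0.0409 j [-0.35  0.46 -0.53  1.76  0.27  0.99 -2.55]
shift mm [  2.   -6.8 134.9] turn [-0.      0.0019  0.0026]
```

play_rows([
  [38, [1, -6, 25], [0, 0.002, 0.002]],
  [38, [2, -7, 60], [0, 0.002, 0.002]],
  [38, [2, -7, 95], [0, 0.002, 0.002]],
  [38, [2, -7, 120], [0, 0.002, 0.002]],
  [38, [2, -7, 130], [0, 0.002, 0.002]],
  [38, [2, -7, 134], [0, 0.002, 0.002]],
  [38, [2, -7, 134], [0, 0.002, 0.002]],
])

```text
clock: 17.92
tcp_pos: [0.4813, 0.3685, 0.0464]
orientation: [-3.141, -0.001, -0.001]
contact_force: [1.7, 0.8, -2.2]
grip_width: 0.0409
```

play_rows([
  [38, [0, 0, 1.5], [0, 0, 0]],
  [38, [0, 0, 3], [0, 0, 0]],
  [38, [0, 0, 3], [0, 0, 0]],
])

```text
clock: 18.3
tcp_pos: [0.4817, 0.3688, 0.0441]
orientation: [-3.14, -0.001, -0.003]
contact_force: [-0.3, -0.4, 3.0]
grip_width: 0.0409
```

play_rows([
  [55, [0, 0, 0], [0, 0, 0]],
  [85, [0, 0, 0], [0, 0, 0]],
  [85, [0, 0, 0], [0, 0, 0]],
  [85, [0, 0, -10], [0, 0, 0]],
  [85, [0, 0, -45], [0, 0, 0]],
  [85, [0, 0, -95], [0, 0, 0]],
  [85, [0, 0, -145], [0, 0, 0]],
  [85, [0, 0, -185], [0, 0, 0]],
])

```text
clock: 19.3
tcp_pos: [0.4815, 0.369, 0.2321]
orientation: [-3.139, -0.001, -0.005]
contact_force: [0.4, 0.7, -0.1]
grip_width: 0.0847
```

```bash
cat > jars.py <<'E'
from h import *
p,d=r.grab_frame("scene");c=cam("scene");W=world(d,c);H=W[...,2]
for n,xy,z in(("low",(.606,.0135),.125),("tall",(.481,.368),.10)):
    m=(abs(H-z)<.006)&(np.linalg.norm(W[...,:2]-xy,axis=-1)<.05)
    print(n,m.sum(),np.round(np.median(W[m],0),4))
    if m.sum()>20: blob(m.astype(np.uint8),(0,0,640,480),z,c,n)
cv2.imwrite("pics/s3.png",p[:,:,::-1])
E
python3 jars.py; python3 to.py 0.506 -0.351 0.25 -0.3
```

```text
low 417 [0.6053 0.0101 0.1243]
low circ [0.6062 0.0095 0.0523] rect [0.6055 0.0085] [0.0457 0.0509] 48.3
tall 167 [0.4792 0.365  0.099 ]
tall circ [0.4798 0.3625 0.0456] rect [0.4803 0.3631] [0.0395 0.0411] 51.7
t 19.35 tcp [0.4833 0.371  0.2375] F [0.8 2.4 3.9] w 0.0847 j [-0.34  0.41 -0.55  1.69  0.24  1.09 -2.53]
shift mm [ 22.4 721.9 -17.7] turn [-0.0088 -0.0081  0.3006]
```

View pics/s3.png

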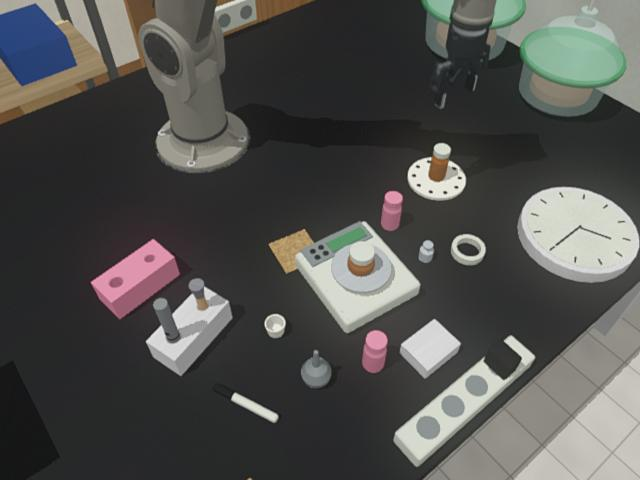

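Both jars are standing and centred: low jar at (361,260), tall jar at (440,162), within a few mm by measurement. Now for the pen, with the jaws along the stand's long axis and only partly open so they clear the brush.

play_rows([
  [85, [1, 30, -15], [0, 0, 0]],
  [80, [2, 80, -15], [0, 0, -0.02]],
  [70, [4, 132, -15], [0, 0, -0.06]],
  [60, [6, 184, -15], [0, 0, -0.1]],
  [50, [8, 236, -15], [0, 0, -0.14]],
  [50, [10, 288, -15], [0, 0, -0.18]],
  [50, [12, 340, -15], [0, 0, -0.22]],
  [50, [13, 390, -15], [0, 0, -0.25]],
])

```text
clock: 20.35
tcp_pos: [0.4962, -0.0208, 0.2503]
orientation: [-3.111, -0.394, -0.017]
contact_force: [-0.4, -0.3, -0.1]
grip_width: 0.0499
```

```bash
python3 to.py 0.506 -0.351 0.24 0.315
```

```text
t 20.35 tcp [ 0.4962 -0.0208  0.2503] F [-0.4 -0.3 -0.1] w 0.0499 j [ 0.31  0.19 -0.44  1.93  0.09  1.03 -1.48]
shift mm [-72.9 322.2   8. ] turn [-0.0041 -0.0119 -0.0633]
```

play_rows([
  [50, [-11, 48, 0], [0, -0.005, -0.02]],
  [50, [-22, 98, 0], [-0.004, -0.012, -0.04]],
  [50, [-33, 148, 0], [-0.004, -0.012, -0.063]],
  [50, [-45, 198, 0], [-0.004, -0.012, -0.063]],
  [50, [-56, 248, 0], [-0.004, -0.012, -0.063]],
  [50, [-66, 292, 4], [-0.004, -0.012, -0.063]],
  [50, [-73, 320, 8], [-0.004, -0.012, -0.063]],
  [50, [-73, 322, 10], [-0.004, -0.012, -0.063]],
])

```text
clock: 21.35
tcp_pos: [0.5048, -0.3533, 0.2378]
orientation: [3.103, 0.486, -0.001]
contact_force: [-0.2, 0.5, 0.6]
grip_width: 0.0502
```

```bash
python3 - <<'E'
from h import *
p,d=r.grab_frame("wrist");c=cam("wrist");cv2.imwrite("pics/w4.png",p[:,:,::-1])
W=world(d,c);H=W[...,2];m=((H>.162)&(H<.178)).astype(np.uint8)
m[np.linalg.norm(W[...,:2]-[.506,-.351],axis=-1)>.03]=0
blob(m,(0,0,640,480),.17,c,"pen tail")
E
python3 to.py 0.506 -0.351 0.107 0.315
```

```text
pen tail circ [ 0.5071 -0.3479  0.0266] rect [ 0.5071 -0.3482] [0.026  0.0229] 18.7
t 21.4 tcp [ 0.5054 -0.3514  0.2376] F [0.7 1.4 0.3] w 0.0501 j [ 0.69  0.39 -0.24  1.68  0.1   1.08 -0.84]
shift mm [ 8.000e-01 -1.000e-01  1.306e+02] turn [-0.0008  0.0003 -0.002 ]
```

View pics/w4.png

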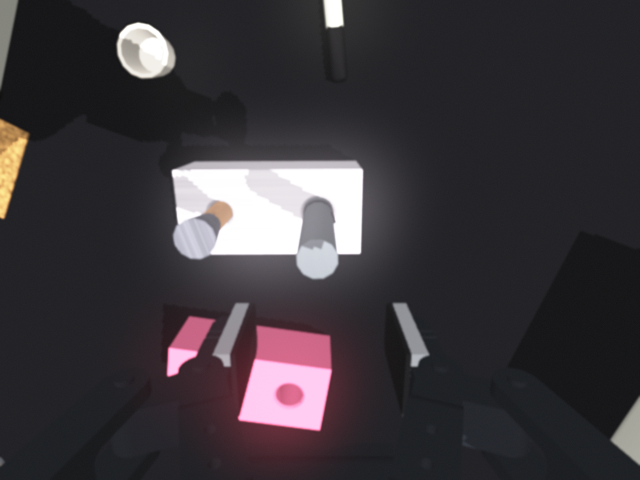

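The wrist view shows the pen's tail at (318,258), centred between the jaws, with the brush at (196,238) outside them. I descend and grip.

play_rows([
  [50, [1, -1, 20], [0, 0, 0]],
  [50, [1, -1, 50], [0, 0, 0]],
  [50, [1, -1, 80], [0, 0, 0]],
  [50, [1, -1, 108], [0, 0, 0]],
  [50, [1, -1, 126], [0, 0, 0]],
  [50, [1, -1, 130], [0, 0, 0]],
  [15, [1, -1, 130], [0, 0, 0]],
  [15, [1, -1, 130], [0, 0, 0]],
], squeeze=50)

```text
clock: 22.4
tcp_pos: [0.5068, -0.3505, 0.1089]
orientation: [3.102, 0.49, 0.002]
contact_force: [0.2, 0.2, -0.4]
grip_width: 0.0228
```

play_rows([
  [15, [0, 0, 0], [0, 0, 0]],
  [15, [0, 0, 0], [0, 0, 0]],
  [15, [0, 0, 0], [0, 0, 0]],
])

```text
clock: 22.78
tcp_pos: [0.5068, -0.3505, 0.109]
orientation: [3.102, 0.489, 0.002]
contact_force: [-0.2, 0.6, -1.3]
grip_width: 0.0231
```

play_rows([
  [15, [0, 0, -8], [0, 0, 0]],
  [15, [0, 0, -30], [0, 0, 0]],
  [15, [0, 0, -60], [0, 0, 0]],
  [15, [0, 0, -95], [0, 0, 0]],
  [15, [0, 0, -130], [0, 0, 0]],
  [15, [0, 0, -160], [0, 0, 0]],
  [15, [0, 0, -180], [0, 0, 0]],
  [15, [0, 0, -190], [0, 0, 0]],
])

```text
clock: 23.78
tcp_pos: [0.5069, -0.3505, 0.3008]
orientation: [3.101, 0.489, 0.005]
contact_force: [-0.3, 0.3, -0.7]
grip_width: 0.023
```

```bash
cat > aim.py <<'E'
import sys
from h import *
# aim.py azimuth lean dist: tool coaxial with the pen, pointing at the low jar's centre; L = TCP to nose
az,lean,dist=map(float,sys.argv[1:4]);L=float(sys.argv[4]) if len(sys.argv)>4 else .099
J=np.array([.606,.012,.100]);o=r.get_obs();A=R.from_rotvec(o["orientation"])
z=np.array([np.sin(lean)*np.cos(az),np.sin(lean)*np.sin(az),-np.cos(lean)])
z0=A.apply([0,0,1]);ax=np.cross(z0,z);s=np.linalg.norm(ax)
B=R.from_rotvec(ax/s*np.arctan2(s,z0@z))*A
t=J-z*(dist+L)
print("tcp",np.round(o["tcp_pos"],4),"tool z",np.round(z0,3),"w",round(o["grip_width"],4),"j",np.round(o["joints"],2),"t",o["clock"])
print("target",np.round(t,4),"shift mm",np.round(A.inv().apply(t-o["tcp_pos"])*1000,1),"turn",np.round((A.inv()*B).as_rotvec(),3))
n=o["tcp_pos"]+L*z0;rel=J-n
print("nose now",np.round(n,4),"lean",round(np.degrees(np.arccos(-z0[2])),1),"jar ahead",round(rel@z0,4),"off line",round(np.linalg.norm(rel-(rel@z0)*z0),4))
E
python3 aim.py 1.57 0.73 0.07
python3 - <<'E'
from h import *
p,d=r.grab_frame("scene");cv2.imwrite("pics/s5.png",p[:,:,::-1])
E
```

```text
tcp [ 0.5069 -0.3505  0.3008] tool z [ 0.003 -0.002 -1.   ] w 0.023 j [ 0.69  0.34 -0.25  1.61  0.09  1.2  -0.83] t 23.775
target [ 0.6059 -0.1007  0.2259] shift mm [ 170.9 -207.4   74.8] turn [0.697 0.223 0.   ]
nose now [ 0.5072 -0.3507  0.2018] lean 0.2 jar ahead 0.1015 off line 0.376
```

View pics/s5.png

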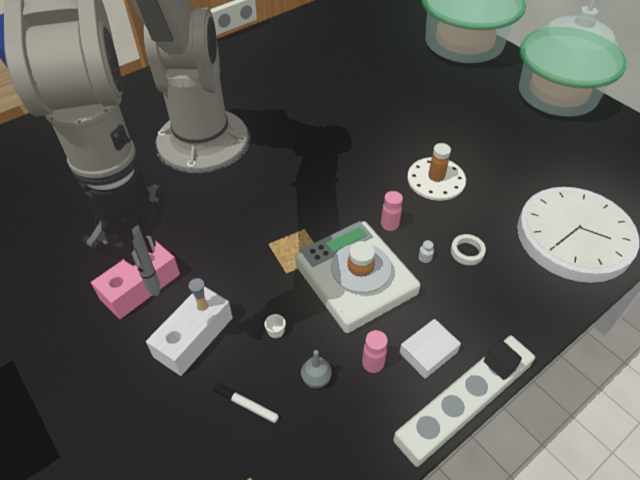

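The pen is out and held, hanging with its nose at (152,290) clear of the stand; the brush is undisturbed. I tilt and move part-way.

play_rows([
  [15, [10, -12, 0], [0.06, 0.02, 0]],
  [15, [20, -25, 0], [0.15, 0.05, 0]],
  [15, [32, -40, 0], [0.24, 0.08, 0]],
  [15, [44, -55, 0], [0.34, 0.11, 0]],
  [15, [56, -70, 0], [0.44, 0.14, 0]],
  [15, [68, -84, 0], [0.54, 0.173, 0]],
  [15, [78, -96, 0], [0.64, 0.205, 0]],
  [15, [85, -104, 0], [0.697, 0.223, 0]],
])

```text
clock: 24.82
tcp_pos: [0.5556, -0.2256, 0.2998]
orientation: [-2.384, -0.376, -0.144]
contact_force: [-0.4, 0.2, -1.8]
grip_width: 0.0228
```

```bash
python3 aim.py 1.57 0.73 0.07
```

```text
tcp [ 0.5556 -0.2256  0.2998] tool z [-0.     0.669 -0.743] w 0.0228 j [ 0.83  0.58 -0.38  1.45 -0.44  1.52 -0.68] t 24.825
target [ 0.6059 -0.1007  0.2259] shift mm [ 61.3 -25.8 138.5] turn [-0.003 -0.    -0.   ]
nose now [ 0.5555 -0.1594  0.2263] lean 42.0 jar ahead 0.2085 off line 0.0663
```

```bash
cat > pen.py <<'E'
from h import *
o=r.get_obs();A=R.from_rotvec(o["orientation"]);T=o["tcp_pos"]
for n in("scene","top","wrist"):
    c=cam(n);p,d=r.grab_frame(n);W=world(d,c);P=A.inv().apply((W-T).reshape(-1,3)).reshape(W.shape)
    m=(np.hypot(P[...,0],P[...,1])<.03)&(P[...,2]>.012)&(P[...,2]<.13)
    q=P[m]
    if len(q)<20: print(n,len(q));continue
    # mean section per 12 mm slice along tool z (visible surface only), and the farthest point
    print(n,len(q),"zmax",round(np.percentile(q[:,2],99),4))
    for a in np.arange(.012,.11,.016):
        s=q[(q[:,2]>=a)&(q[:,2]<a+.016)]
        if len(s)>4: print("  z",round(a+.008,3),"x",np.round(np.percentile(s[:,0],[3,97]),4),"y",np.round(np.percentile(s[:,1],[3,97]),4))
    cv2.imwrite(f"pics/pen_{n}_{o['clock']:.1f}.png",p[:,:,::-1])
E
python3 pen.py
```

```text
scene 422 zmax 0.0944
  z 0.02 x [-0.0011  0.0096] y [-0.0104  0.0124]
  z 0.036 x [-0.0037  0.0091] y [-0.0104  0.0113]
  z 0.052 x [-0.0014  0.0095] y [-0.0103  0.0118]
  z 0.068 x [-0.001   0.0092] y [-0.01    0.0119]
  z 0.084 x [-0.0018  0.0071] y [-0.0073  0.0076]
  z 0.1 x [-0.001   0.0039] y [-0.0047  0.0068]
top 405 zmax 0.097
  z 0.02 x [-0.011   0.0101] y [-0.0116 -0.0003]
  z 0.036 x [-0.0118  0.0103] y [-0.0125  0.0011]
  z 0.052 x [-0.0121  0.0101] y [-0.0123  0.0003]
  z 0.068 x [-0.011   0.0103] y [-0.0123  0.0005]
  z 0.084 x [-0.0076  0.0078] y [-0.0101 -0.0011]
  z 0.1 x [-0.0069  0.0044] y [-0.0061  0.0007]
wrist 2149 zmax 0.0845
  z 0.02 x [0.002  0.0103] y [-0.0116  0.0108]
  z 0.036 x [0.0021 0.0107] y [-0.0119  0.0102]
  z 0.052 x [0.0023 0.0103] y [-0.0114  0.0099]
  z 0.068 x [0.0025 0.0102] y [-0.0115  0.0099]
  z 0.084 x [0.0053 0.0094] y [-0.0072  0.0052]
  z 0.1 x [0.0032 0.0052] y [-0.0041  0.004 ]
```

The pen lies on the tool axis, with its nose about 99 mm ahead of the TCP. For the final approach I line up sideways first, then move along the axis.

play_rows([
  [15, [20, -8, 10], [0, 0, 0]],
  [15, [42, -18, 30], [0, 0, 0]],
  [15, [57, -24, 55], [0, 0, 0]],
  [15, [61, -26, 80], [0, 0, 0]],
  [15, [61, -26, 105], [0, 0, 0]],
  [15, [61, -26, 125], [0, 0, 0]],
  [15, [61, -26, 135], [0, 0, 0]],
  [15, [61, -26, 138], [0, 0, 0]],
])

```text
clock: 25.98
tcp_pos: [0.6059, -0.0994, 0.2266]
orientation: [-2.386, -0.38, -0.143]
contact_force: [-0.2, -0.5, 0.0]
grip_width: 0.0229
```

play_rows([
  [15, [0, 0, 0], [0, 0, 0]],
  [15, [0, 0, 0], [0, 0, 0]],
  [15, [0, 0, 0], [0, 0, 0]],
  [15, [0, 0, 0], [0, 0, 0]],
])

```text
clock: 26.48
tcp_pos: [0.606, -0.0998, 0.2268]
orientation: [-2.387, -0.38, -0.144]
contact_force: [0.1, 0.2, -0.6]
grip_width: 0.023
```

```bash
python3 aim.py 1.57 0.73 0.07; python3 jars.py; python3 pen.py | grep -A1 zmax; python3 -c "
from h import *;o=r.get_obs();print(o['clock'],o['tcp_pos'],abs(o['qvel']).max())"
```

```text
tcp [ 0.606  -0.0998  0.2268] tool z [-0.001  0.667 -0.745] w 0.023 j [ 0.68  0.61 -0.43  1.58 -0.47  1.27 -0.75] t 26.475
target [ 0.6059 -0.1007  0.2259] shift mm [-0.5  1.2  0. ] turn [-0.     0.001  0.   ]
nose now [ 0.6059 -0.0338  0.153 ] lean 41.8 jar ahead 0.07 off line 0.0013
low 415 [0.6049 0.0101 0.1244]
low circ [0.6062 0.0095 0.0524] rect [0.6053 0.0099] [0.0476 0.0489] 88.9
tall 166 [0.4797 0.3644 0.0998]
tall circ [0.4812 0.3643 0.0439] rect [0.4811 0.364 ] [0.0372 0.0411] 51.7
scene 278 zmax 0.0929
  z 0.02 x [-0.0008  0.009 ] y [-0.0103  0.0124]
--
top 292 zmax 0.0946
  z 0.02 x [-0.0112  0.0099] y [-0.0115 -0.0006]
--
wrist 2121 zmax 0.0829
  z 0.02 x [0.002  0.0103] y [-0.0117  0.0107]
26.675 [ 0.60593797 -0.09948429  0.22666713] 0.0019370321361048275
```

View pics/s3.png

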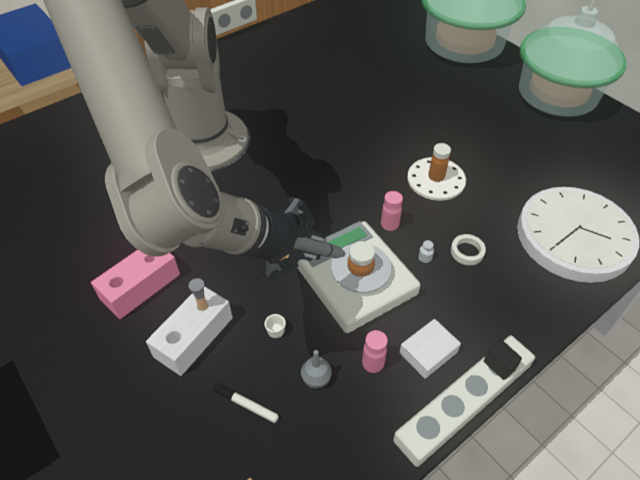

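The pen's nose, at (340,252), points down at the low jar at (361,258) with a clear gap. Both jars stand and the bench is unchanged, so I hand in.

```bash
python3 -c "
from bench import r;print(r.hand_in(),r.get_obs()['clock'])"
```

```text
the job is handed in; nothing more can be done
the job is handed in; nothing more can be done
```

I swapped the two jars, using the mat to park the tall one. I then drew the pen out of the stand and handed in at about 27 s of the 72 s, still holding it over the low jar. No verdict came back.

- **Jars:** both stand upright and released. My last measurements put each within about 4 mm of the middle of the pan or plate.
- **Pen:** it leans 41.8° and is in line with the gripper. The nose is 153 mm above the bench. The low jar's centre is 70 mm ahead of the nose, about 1–2 mm off its line by calculation. The arm was still, and no contact showed in the force reading or the last picture.
- **Everything else:** the brush and the other things on the bench look unmoved in the final picture; I did not measure them.
- **Disagreements:** the cameras differed by about 2–4 mm, and the wrist view read the nose about 10 mm shorter than the others. All of this is well inside the tolerances. No checks failed.

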